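Release the locked lid of a dead centrifuge

TASK

The bench centrifuge's power supply has failed and its lid is locked shut. Pull the rubber plug out of the emergency release hole in its front deck and leave it lying on the table, then lift the screwdriver out of the tool stand, put its blade straight down the hole and press the release inside fully down so that the lid springs up. Finish while still gripping the screwdriver and holding the release fully down, so that a colleague can lift the lid, and leave the other things as they are.

Things in the scene. Friction and masses are not known exactly. Their poses are not given: they have to be found in the camera images.
- centrifuge: the white box-shaped bench centrifuge with a grey lid on top and a dark display on its sloping front; 210 mm wide (its y), 272 mm deep (its x, from -147 to +125 mm), 120 mm high without the lid, 142 mm with it; fixed to the table. Origin under its centre on the table, x to its back, y to its left seen from the front, z up
- release_hole (a point): centre of the mouth of the release hole, level with the flat front deck (118 mm above the table), 92 mm before the centre of the centrifuge and 58 mm to the right of it as seen from the robot; 40 mm in front of the lid's edge; axes as the centrifuge. The hole is straight down, 11 mm in diameter with a 1.5 mm chamfer; the round steel end of the release lies inside it, 30 mm below the deck, and can go down 10 mm more
- release (a joint): how far the release is pressed down, m: 0 free, 0.010 fully down; a spring pushes back with 2 N at the top and 6 N fully down and returns it when let go. From about 0.005 it withdraws the bolt of the lid lock
- lid_edge (a point): the middle of the lid's front edge: 128 mm above the table while the lid is locked shut, 152 mm once it has sprung up as far as it goes (the top of the lid's front then 160 mm above the table). The lid is hinged at the back and springs up by itself, without help, once its bolt is withdrawn; it then stays up
- plug_grip (a point): the dark rubber plug that closes the hole, 40 mm long in all: a stem 9 mm in diameter sits loosely 14 mm deep in the hole, a flange 22 mm in diameter and 3 mm thick rests on the deck, and above that is a round grip 15 to 17 mm in diameter and 23 mm high. The point lies on its axis in the middle of the grip, 15 mm above the underside of the flange and 29 mm above the end of the stem; its z axis points out of the hole along the plug. 14 g
- tool_stand: open grey metal tool stand, 138 mm long (its y), 56 mm deep (its x), 68 mm high: a base and a top plate with three holes in a row along its y; fixed to the table. Origin under its centre on the table. The screwdriver hangs in the hole at y = -36 mm, a marker pen stands in the hole at y = +36 mm up to 143 mm above the table, the middle hole is empty
- screwdriver_grip (a point): the screwdriver with the thick red handle, hanging blade down in the stand: its handle, 21 mm in diameter and 75 mm long, rests on the top plate (68 to 143 mm above the table); its round shaft, 6 mm in diameter, stands 60 mm out of the handle, in holes of 8 mm. The point lies on the axis 44 mm above the lower end of the handle (31 mm below the upper one); the point's x axis points along the blade to its tip. About 50 g
- screwdriver_tip (a point): the tip of the screwdriver's blade, on its axis, 104 mm from the grip point; x axis out of the tip
- marker: marker pen, 13 mm thick and 124 mm long, standing in the other end hole of the tool stand; a bystander. Origin on its side at mid-length
- lc_column: thin steel and white tube, 176 mm long and 16 mm thick, lying on the table before the centrifuge; a bystander. Origin under its middle
- sample_jar: small clear jar with a screw cap, 41 mm in diameter and 53 mm high, standing to the right; a bystander. Origin under its centre
Not all that is in view belongs to the job. Of the things that look like the part that bears screwdriver_grip, the smaller one is meant.

How it is judged:
By the outcome, as a careful person would: the job done as asked, in the order asked, and still so for the second after the job is handed in, while the arm keeps its last pose, push and grip.
It also fails if it takes over 54 s, if anything falls off the work surface, if the arm or the gripper's body presses on something with over 40 N, if the wrist force passes 120 N, or if a joint passes its speed limit or range.

ROBOT

A 6-joint arm with a two-finger parallel gripper is mounted at the origin on a cart in front of the work surface, level with it; the furniture and walls round the work are solid. World frame = base frame: x ahead of the robot, y to its left, z up, the work surface at z = 0. Lengths are in mm, angles in rad, forces in N, time in s.
With the tool pointing down it reaches from about 350 to 875 mm from the base axis. Payload 4.2 kg.
Tool frame: the origin (TCP) lies midway between the tips of the shut fingers; the grasp point (between the pads) lies robot.pinch_z behind it (robot.pinch_z is the distance from the TCP to the grasp point, in mm); z points along the fingers, x is the direction in which the jaws open and shut, and the axes are right-handed (so a half turn about z gives the same grasp; the last joint's range is limited). The gripper opens to 87 mm and grips with 3 to 60 N. Pads are 19 mm wide; open, the fingers measure 117 mm over their backs; the gripper's body (75 mm by 190 mm) begins 51 mm behind the grasp point.
Start: joints at [-1.014, 0.385, 0.008, 0, -1.194, -0.259], TCP at [183.402, -597.464, 222.55] pointing down, gripper open.
Joint ranges: [-3.14, 3.14], [-1.21, 2.06], [-1.07, 1.41], [-3.16, 2.05], [-2.99, -0.16], [-3.1, 3.1]. Speed limits (rad/s): [2.79, 2.79, 3.14, 3.14, 3.14, 3.14].

INTERFACE

Orientations are given as a rotation vector (axis times angle).
In Python, from plant import robot gives the robot as it stands.
- The arm moves only by the tool servo_tool, never from a script. Its argument "rows" is a list of rows, each a list of 4 numbers: the shift along the tool's x, y, z in cm, then the turn about the tool's z in degrees. In form: [[x, y, z, spin], ...]. A call has 1 to 12 rows; each row shifts and turns the commanded pose from where the row before left it, along the tool's axes as they then stand; what a row does not reach is not made up. A row lasts 1/8 s, in which the tool goes at most 62.5 mm and 10.7 degrees, less where a joint would pass 70% of its speed; a pose out of reach is approached as far as the arm can. A call with a gripper value outside its range is refused whole. "gripper" is the gripper command: -1 is fully open, 1 is shut, values between are in proportion, set as the call begins (left out, the last holds). The fingers move at their own pace and stop on an object; "grip_force" is the grip in N (left out, the last holds). Time passes only in rows, so rows that do not move let the fingers close. It gives the time, the measured TCP pose, the force and the opening at its end, in the units of the state.
- robot.state(): the state, without advancing time (a new reading comes with each control period).
- robot.camera(name): name is "scene" or "side" or "wrist"; returns (picture, depth): 480x640x3 uint8, red, green, blue; 480x640 float32, mm along the optical axis (not along the pixel's ray), 0 where there is no reading.
- robot.calibration(name): a dict with "intrinsics" (3x3 intrinsics, pixels), "R" (3x3) and "t" (3): a world point X has camera coordinates R X + t; the wrist camera has in their place "T_tool_cam" (4x4, takes a point from camera to tool coordinates, whose origin is the TCP and whose axes are the tool frame's). Camera axes: x right, y down, z forward; pixel columns grow to the right and rows downward; lengths in mm; the calibration is good to about 2 mm. The wrist camera is an equidistant fisheye: a pixel r from the principal point sees the ray r / f radians off the axis. A picture is of the moment at which its call begins: read the wrist's pose just before it. calibration takes no time and is no camera call.
- robot.sign_off(): hands the job in, once; it reports no verdict.
Trained networks look in the newest picture that a camera, given by its name, has taken for a name from the list of things; names that differ only in an ending like _2 or _b are one class to them, and where a whole thing is asked for, a point or a joint stands for the part that bears it (a point fixed in the world has none). Each returns a list of dicts, best first, with "confidence" (0 to 1); they miss things now and then, are a little off and sometimes report something else, mostly with a low value. They report only what shows in the picture. A call takes as long as a camera call. They do not tell look-alikes from the thing itself.
- robot.look_for(camera, thing): "rect" ([left, top, width, height] in pixels, round what is visible of it).
- robot.outline_of(camera, thing): "pixels" (480x640 bool, what is visible of it) and "rect" ([left, top, width, height] in pixels, round what is visible of it).
The state is a dict: "t": time; "q": joint angles; "dq": joint speeds; "tau": joint torques, N m; "eef_pos": TCP position; "eef_rot": TCP orientation; "contact_force": force on the tool from outside, world axes, zero at the start; "ft_torque": the same for the moment, N m; "gripper_width": finger opening in mm.
Only numpy, scipy, OpenCV 4.12 (cv2) and the standard library are available. Lean on these libraries where they do the work, as an engineer would, in place of code of your own. Each camera call takes 0.05 s, during which the arm holds its last target. There are 200 camera calls.

## Working session

There is one attempt and no reset: what is moved stays moved. The work goes in short steps, Python scripts to look and compute and a tool call to move; the robot and the scene stay as the last step left them, time stands still between calls to the robot, and variables do not carry over. Pictures are saved under pics/ and viewed, about 8 in all and at most 12, crops included, and the job is handed in when it is done.

Besides the shell and the picture viewer there is one more tool, called after "Emit:" as name(argument=value, ...) on one line, values as JSON. servo_tool: Moves the arm, as the interface text tells. Its arguments: {"type":"object","properties":{"rows":{"type":"array","items":{"type":"array","items":{"type":"number"}}},"gripper":{"type":"number"},"grip_force":{"type":"number"}},"required":["rows"]}

```bash
ls; mkdir -p pics; cat > h.py <<'E'
from plant import robot
import numpy as np, cv2
from scipy.spatial.transform import Rotation as Ro
def save(im,n,box=None,s=1):
    if box: im=im[box[1]:box[1]+box[3],box[0]:box[0]+box[2]]
    cv2.imwrite('pics/'+n,cv2.resize(im[:,:,::-1],None,fx=s,fy=s,interpolation=cv2.INTER_CUBIC))
def cloud(name,d):
    c=robot.calibration(name);K=np.array(c['intrinsics']);v,u=np.mgrid[:480,:640]
    P=np.stack([(u-K[0,2])/K[0,0]*d,(v-K[1,2])/K[1,1]*d,d],-1)
    return (P-np.array(c['t']))@np.array(c['R'])   # R^T (P-t)
def pix(name,X):
    c=robot.calibration(name);K=np.array(c['intrinsics']);p=K@(np.array(c['R'])@X+c['t']);return p[:2]/p[2]
E
python3 - <<'E'
from h import *
print(robot.pinch_z,robot.state())
a=[]
for n in ['scene','side']:
    im,d=robot.camera(n);a.append(im);save(im,n+'1.png');np.savez(n+'1.npz',im=im,d=d)
    W=cloud(n,d)
    for t in ['centrifuge','plug_grip','tool_stand','screwdriver_grip','marker','lc_column','sample_jar','lid_edge']:
        try:
            for r in robot.outline_of(n,t)[:3]:
                m=r['pixels']&(d>0);print(n,t,round(r['confidence'],2),r['rect'],np.round(np.median(W[m],0)),np.round(np.percentile(W[m],2,0)),np.round(np.percentile(W[m],98,0)))
        except Exception as e: print(t,e)
E
```

```text
pics
18.700000000000003 {'t': 0.0, 'q': array([-1.01441119e+00,  3.85545346e-01,  6.67897709e-03, -5.20858964e-04,
       -1.19397439e+00, -2.58602162e-01]), 'dq': array([-0.00140509, -0.00020796, -0.0014196 , -0.00098121, -0.00188093,
       -0.0005095 ]), 'tau': array([-7.17583844e-04, -3.90663958e+01,  1.87406999e+01,  4.21980232e+00,
        1.10570338e-02, -1.88711442e-04]), 'eef_pos': array([ 183.23861986, -596.93295275,  221.48390763]), 'eef_rot': array([-1.86654968e+00, -2.52483253e+00, -1.89067321e-03]), 'contact_force': array([-0.29095672, -0.01343763, -0.24633692]), 'ft_torque': array([ 0.00080035, -0.04212873, -0.01213964]), 'gripper_width': 86.66275557794579}
scene plug_grip 0.61 [211.8, 284.7, 15.5, 15.8] [564. 180. 135.] [558. 168. 120.] [575. 188. 147.]
scene tool_stand 0.75 [349.2, 202.6, 52.5, 64.6] [ 467. -184.   66.] [ 448. -274.    5.] [ 506. -138.   72.]
scene tool_stand 0.4 [95.3, 222.6, 118.2, 102.7] [681. 237. 138.] [613. 147. 129.] [769. 315. 145.]
scene screwdriver_grip 0.94 [401.6, 202.3, 20.0, 55.1] [ 396. -203.  140.] [ 386. -222.   21.] [ 411. -198.  18
[... 866 characters left out ...]
8, 143.5, 82.5] [676. 251. 136.] [611. 150. 122.] [769. 318. 143.]
side screwdriver_grip 0.93 [412.1, 183.2, 20.6, 77.4] [ 397. -203.  125.] [ 385. -430.    0.] [ 458. -197.  185.]
side screwdriver_grip 0.56 [385.5, 188.0, 11.3, 28.5] [ 480. -236.  109.] [ 472. -246.   71.] [ 491. -233.  145.]
side marker 0.46 [380.7, 200.0, 5.7, 34.0] [ 474. -168.  107.] [ 470. -173.   70.] [ 481. -164.  142.]
side lc_column 0.95 [295.5, 380.1, 31.5, 99.9] [377. 307.  13.] [359. 219.  -1.] [402. 372.  17.]
side sample_jar 0.49 [374.6, 191.1, 14.4, 23.9] [ 559. -372.   47.] [ 542. -400.    6.] [ 574. -366.   55.]
side lid_edge 0.59 [96.1, 236.0, 144.8, 84.0] [676. 251. 136.] [611. 149. 123.] [768. 318. 143.]
```

```bash
python3 - <<'E'
from h import *
a=np.load('scene1.npz');
im=a['im']
x=cv2.resize(im[150:300,330:450],None,fx=3.5,fy=3.5)
y=cv2.resize(im,(640,480))
c=np.zeros((525,800,3),np.uint8);c[:,:420]=x[:525];c[:480,420:]=im[:,80:460];save(c,'c1.png')
E
```

```text
(no output)
```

View pics/c1.png

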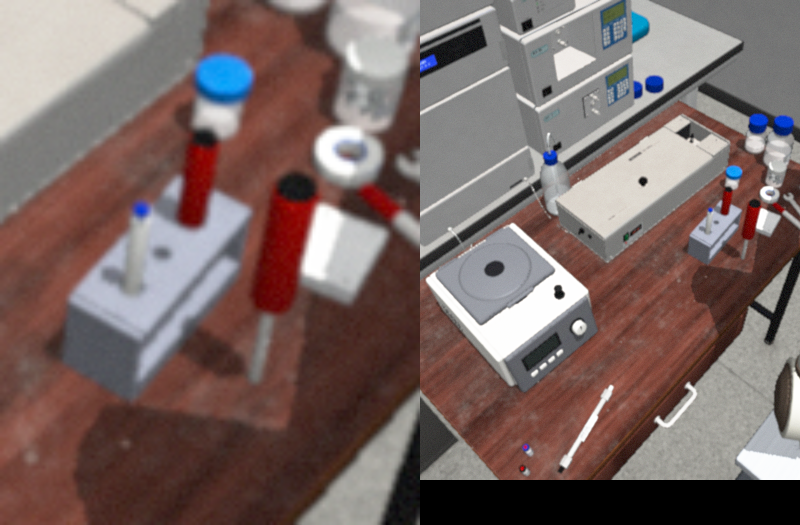

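The red tool handles: a large one at scene (411,230), standing free with its top at z≈189, and a small one at (386,200), hanging in the stand with its top at z≈145. The small one fits the description because it is the smaller, it hangs in the stand, and its height is right. The crop confirms this. The plug is at (558,292) in the crop.

```bash
cat >> h.py <<'E'
def plan(X,yaw=None,tcp=True):
    """tool-axis shift (cm) to bring TCP to X (mm); spin (deg, taken after the shift) to bring jaw axis to world yaw deg"""
    s=robot.state();R=Ro.from_rotvec(s['eef_rot']).as_matrix()
    print('t',round(s['t'],2),'pos',np.round(s['eef_pos'],1),'w',round(s['gripper_width'],1),'F',np.round(s['contact_force'],1))
    a=np.degrees(np.arctan2(R[1,0],R[0,0]))
    print('jaw yaw',round(a,1),'shift cm',np.round(R.T@(np.array(X)-s['eef_pos'])/10,2),end=' ')
    if yaw is not None:
        print('spin deg',round(-((yaw-a+90)%180-90),1),end='')  # tool z down
    print()
E
python3 - <<'E'
from h import *
a=np.load('scene1.npz');d=a['d'];W=cloud('scene',d)
m=(W[...,2]>112)&(W[...,2]<126)&(W[...,0]<800)&(W[...,0]>480)&(W[...,1]>80)&(d>0)
print('deck',cv2.minAreaRect(W[m][:,:2].astype(np.float32)),np.median(W[m][:,2]))
m=(W[...,2]>2)&(W[...,2]<150)&(W[...,0]<800)&(W[...,0]>480)&(W[...,1]>110)&(d>0)
print('all',cv2.minAreaRect(W[m][:,:2].astype(np.float32)))
m=(W[...,2]>62)&(W[...,2]<72)&(W[...,0]<540)&(W[...,0]>430)&(W[...,1]<-110)&(W[...,1]>-290)&(d>0)
print('stand',cv2.minAreaRect(W[m][:,:2].astype(np.float32)))
for n in ['scene','side']:
    a=np.load(n+'1.npz');d=a['d'];W=cloud(n,d)
    for nm,c,z0,z1,r in [('plug',(568,181),124,150,20),('drv',(484,-240),72,150,22),('big',(396,-203),110,195,25)]:
        m=(np.hypot(W[...,0]-c[0],W[...,1]-c[1])<r)&(W[...,2]>z0)&(W[...,2]<z1)&(d>0);P=W[m]
        f=lambda p:np.hypot(P[:,0]-p[0],P[:,1]-p[1])-p[2]
        from scipy.optimize import least_squares as L
        R0=dict(plug=8,drv=10.5,big=14)[nm]
        top=P[P[:,2]>P[:,2].max()-3]
        fit=L(lambda p:np.hypot(P[:,0]-p[0],P[:,1]-p[1])-R0,[c[0],c[1]],loss='soft_l1').x
        print(n,nm,len(P),fit,P[:,2].max(),'topmean',top.mean(0))
plan([566,181,220],0)
E
```

```text
deck ((658.5970458984375, 230.52084350585938), (211.2740936279297, 262.7629089355469), 86.99848175048828) 119.2924121805522
all ((640.0136108398438, 284.8114318847656), (349.06854248046875, 319.82342529296875), 89.99725341796875)
stand ((480.8978271484375, -208.65692138671875), (57.89041519165039, 141.9937286376953), 4.499986171722412)
scene plug 105 [568.44539108 177.00912217] 147.84640066341498 topmean [565.94602761 178.80746987 146.06629217]
scene drv 264 [ 484.29204396 -245.03102319] 149.62877276704978 topmean [ 482.84069741 -242.87989567  147.697151  ]
scene big 428 [ 399.93967941 -213.41099021] 190.8939701963228 topmean [ 396.7085728  -208.17774714  188.79450134]
side plug 134 [567.48961349 177.38142625] 144.48900096745822 topmean [566.22587758 179.53747126 143.10070561]
side drv 273 [ 482.55876611 -244.72078707] 146.51694575941755 topmean [ 481.93188242 -242.20362432  145.20351   ]
side big 452 [ 398.11959548 -212.96539493] 187.14302794808714 topmean [ 397.89898873 -209.6935742   185.34068652]
t 0.9 pos [ 183.4 -597.5  222.6] w 87.3 F [ 1.2 -0.3  0.5]
jaw yaw 107.1 shift cm [63.19 59.41  0.26] spin deg -72.9
```

Emit:
servo_tool(rows=[[2,2,0,0],[3.9,3.7,0,0],[3.9,3.7,0,0],[3.9,3.7,0,0],[3.9,3.7,0,0],[3.9,3.7,0,0],[3.9,3.7,0,0],[3.9,3.7,0,0],[3.9,3.7,0,0],[3.9,3.7,0,0],[3.9,3.7,0,0],[3.9,3.7,0,0]])

```text
t: 2.4
eef_pos: [460.5, -41.2, 223.0]
eef_rot: [1.866, 2.526, 0.001]
contact_force: [1.3, -1.4, 0.7]
gripper_width: 87.2
```

Emit:
servo_tool(rows=[[3.9,3.7,0,0],[3.9,3.7,0,0],[3.9,3.7,0,0],[3.0,2.8,0,0],[2,1.3,0,0],[0,0,0,10],[0,0,0,10],[0,0,0,0]])

```text
t: 3.4
eef_pos: [555.8, 160.9, 222.7]
eef_rot: [-2.276, -2.166, 0.0]
contact_force: [0.3, 0.8, -0.3]
gripper_width: 86.9
```

```bash
cat >> h.py <<'E'
def wrist(n,save_it=True):
    s=robot.state();im,d=robot.camera('wrist');c=robot.calibration('wrist')
    if save_it: save(im,n+'.png')
    np.savez(n+'.npz',im=im,d=d,p=s['eef_pos'],r=s['eef_rot'])
    return im,d,wcloud(n)
def wray(n):
    a=np.load(n+'.npz');c=robot.calibration('wrist');K=np.array(c['intrinsics']);T=np.array(c['T_tool_cam'])
    v,u=np.mgrid[:480,:640];x=(u-K[0,2])/K[0,0];y=(v-K[1,2])/K[1,1];r=np.hypot(x,y)+1e-9
    D=np.stack([np.sin(r)*x/r,np.sin(r)*y/r,np.cos(r)],-1)
    R=Ro.from_rotvec(a['r']).as_matrix()
    return D,R@T[:3,:3],R@T[:3,3]+a['p'],a['d']
def wcloud(n):
    D,R,t,d=wray(n);return (D*(d/np.maximum(D[...,2],.05))[...,None])@R.T+t
def wplane(n,z):
    D,R,t,d=wray(n);Q=D@R.T;return t+Q*((z-t[2])/Q[...,2])[...,None]
E
python3 - <<'E'
from h import *
plan([568,177,230],87)
im,d,W=wrist('w1')
for r in robot.outline_of('wrist','plug_grip')[:3]:
    m=r['pixels'];P=W[m&(d>0)];print(r['confidence'],r['rect'],np.median(P,0))
    Z=wplane('w1',144)[m];print(Z.mean(0))
save(robot.camera('scene')[0],'s2.png')
E
python3 -c "
import cv2,numpy as np
a=cv2.imread('pics/w1.png');b=cv2.imread('pics/s2.png')[120:420,60:360]
c=np.zeros((480,780,3),np.uint8);c[:,:480]=a[:,80:560];c[:300,480:]=b;cv2.imwrite('pics/c2.png',c)"
```

```text
t 3.4 pos [555.8 160.9 222.7] w 86.9 F [ 0.3  0.8 -0.3]
jaw yaw 87.2 shift cm [ 1.66  1.14 -0.73] spin deg 0.2
0.97 [328.8, 240.4, 28.0, 36.3] [564.09483252 176.87965877 141.43376436]
[561.64263322 176.55808863 144.        ]
```

View pics/c2.png

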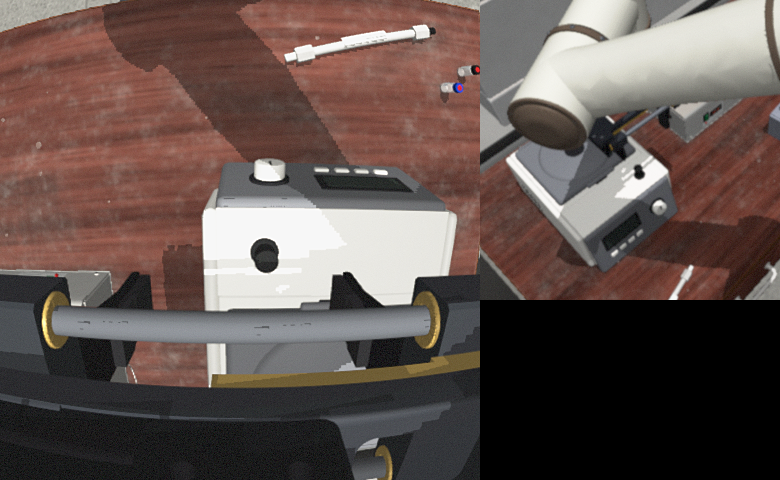

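```bash
python3 - <<'E'
from h import *
print(wplane('w1',144)[262,346],wplane('w1',120)[249,344],wcloud('w1')[262,346])
im=np.load('w1.npz')['im'];save(im,'w1c.png',(300,215,100,80),7)
plan([566,177,160],87)
E
```

```text
[566.57229452 177.34139747 144.        ] [564.69983553 177.46354058 120.        ] [566.67186943 177.35685572 143.71786844]
t 3.55 pos [556.  161.  222.7] w 87.2 F [ 0.3  1.2 -0.2]
jaw yaw 87.2 shift cm [1.65 0.92 6.27] spin deg 0.2
```

View pics/w1c.png

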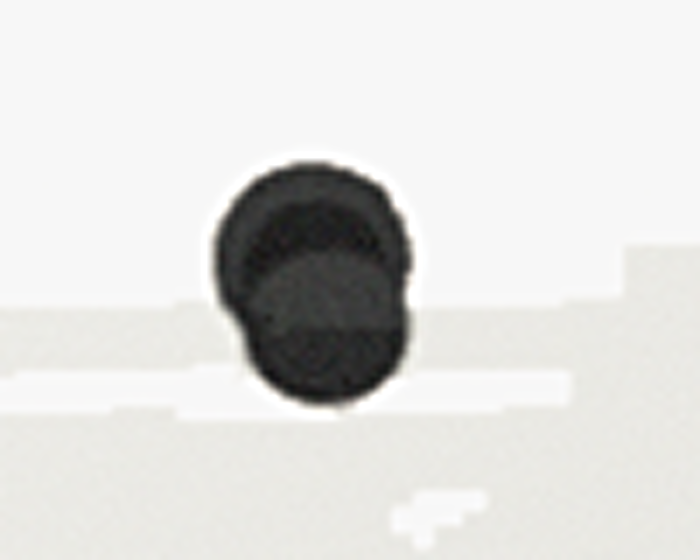

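Emit:
servo_tool(rows=[[1.7,1.0,0,0],[0,0,4,0],[0,0,3,0],[0,0,2,0],[0,0,1.0,0],[0,0,0,0]])

```text
t: 4.3
eef_pos: [567.4, 178.2, 122.3]
eef_rot: [2.277, 2.164, -0.001]
contact_force: [-0.6, -0.7, 0.6]
gripper_width: 87.1
```

Emit:
servo_tool(rows=[[0,0,0,0],[0,0,0,0],[0,0,0,0],[0,0,0,0],[0,0,0,0],[0,0,0,0]], gripper=1, grip_force=12)

```text
t: 5.05
eef_pos: [567.0, 177.7, 122.5]
eef_rot: [-2.278, -2.164, 0.0]
contact_force: [0.6, -0.5, -0.2]
gripper_width: 34.5
```

Emit:
servo_tool(rows=[[0,0,0,0],[0,0,0,0],[0,0,0,0],[0,0,0,0]])

```text
t: 5.55
eef_pos: [567.1, 177.8, 122.6]
eef_rot: [2.278, 2.164, 0.0]
contact_force: [-0.6, -0.4, 0.3]
gripper_width: 15.0
```

Emit:
servo_tool(rows=[[0,0,-0.5,0],[0,0,-1.0,0],[0,0,-2,0],[0,0,-3,0],[0,0,-3,0]])

```text
t: 6.18
eef_pos: [567.1, 177.7, 219.2]
eef_rot: [2.277, 2.164, 0.001]
contact_force: [0.4, 0.0, -1.4]
gripper_width: 15.2
```

```bash
python3 - <<'E'
from h import *
plan([430,-10,60],87)
im,d,W=wrist('w2')
save(im,'w2c.png',(220,180,240,180),3.3)
for r in robot.outline_of('wrist','plug_grip')[:2]: print(r['confidence'],r['rect'],np.median(W[r['pixels']&(d>0)],0))
# dark circle near the hole
Z=wplane('w2',118)
v,u=np.unravel_index(np.argmin(np.hypot(Z[...,0]-566.8,Z[...,1]-177.5)),(480,640));print('expected hole px',u,v)
E
```

```text
t 6.17 pos [567.1 177.7 219.2] w 15.2 F [ 0.4  0.  -1.4]
jaw yaw 87.1 shift cm [-19.45 -12.74  15.91] spin deg 0.1
0.87 [303.3, 272.8, 31.6, 41.4] [560.55876729 177.79679273 226.69585622]
expected hole px 321 239
```

View pics/w2c.png

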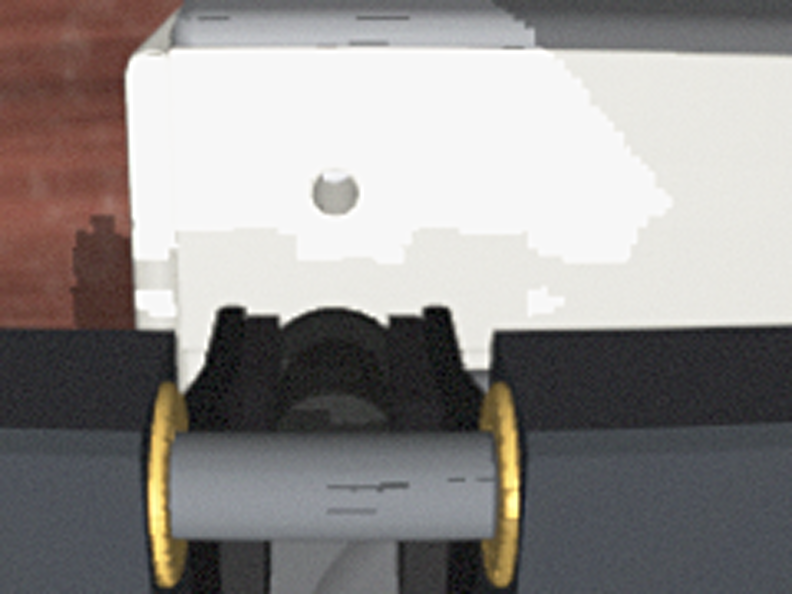

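The plug is gripped and out. The hole shows at wrist pixel (321.5,238), and I predicted (321,239).

Emit:
servo_tool(rows=[[-2.6,-1.2,0,0],[-5.2,-2.2,0,0],[-5.2,-2.2,0,0],[-4.2,-1.8,3.0,0],[-1,-0.4,5,0],[0,0,5,0],[0,0,4,0],[0,0,2,0],[0,0,0.7,0],[0,0,0,0]])

```text
t: 7.52
eef_pos: [480.0, 0.1, 20.7]
eef_rot: [2.277, 2.164, -0.0]
contact_force: [0.7, 0.6, -0.5]
gripper_width: 15.2
```

Emit:
servo_tool(rows=[[0,0,0,0],[0,0,0,0],[0,0,0,0],[2,0,0,0],[2,0,0,0]], gripper=0.2)

```text
t: 8.15
eef_pos: [482.4, 40.4, 21.1]
eef_rot: [2.278, 2.163, 0.002]
contact_force: [-0.3, 0.7, 3.4]
gripper_width: 34.5
```

Emit:
servo_tool(rows=[[0,0,-0.5,0],[0,0,-2,0],[0,0,-4,0],[0,0,-5.5,0],[0,0,-6,0],[0,0,-4,0],[0,0,0,0]])

```text
t: 9.02
eef_pos: [483.3, 39.9, 244.5]
eef_rot: [2.276, 2.161, 0.012]
contact_force: [0.2, 0.2, -1.0]
gripper_width: 34.7
```

```bash
python3 - <<'E'
from h import *
Z=wplane('w2',118);print('hole',Z[238,321],Z[238,322])
plan([483,-244,230],94)
im,d,W=wrist('w3')
for c in ['wrist']:
  for r in robot.outline_of(c,'plug_grip')[:3]: print(r['confidence'],r['rect'],np.median(W[r['pixels']&(d>0)],0),np.percentile(W[r['pixels']&(d>0)],95,0))
im,d=robot.camera('scene');W=cloud('scene',d)
for r in robot.outline_of('scene','plug_grip')[:3]: print(r['confidence'],r['rect'],np.median(W[r['pixels']&(d>0)],0),np.percentile(W[r['pixels']&(d>0)],95,0))
E
```

```text
hole [566.29714435 177.5983139  118.        ] [566.3347757  178.33149442 118.        ]
t 9.03 pos [483.3  39.9 244.5] w 34.7 F [ 0.2  0.2 -1. ]
jaw yaw 87.0 shift cm [-28.36   1.42   1.37] spin deg -7.0
0.59 [292.2, 199.0, 34.4, 15.9] [481.29226251  29.83928008  15.18883272] [488.77359028  44.84153969  19.8691617 ]
0.53 [294.2, 293.9, 21.7, 16.0] [482.51694409  32.51303148  16.57812044] [495.1201665   45.71746412  20.88538297]
```

Emit:
servo_tool(rows=[[-2.4,0.2,0,0],[-5,0.3,0,0],[-5,0.3,0,0],[-5,0.3,0,0],[-5,0.3,0,0],[-4,0,0,-2],[-2,0,0,-5],[0,0,0,0]], gripper=-0.2)

```text
t: 10.22
eef_pos: [481.0, -245.5, 238.6]
eef_rot: [-2.143, -2.293, 0.003]
contact_force: [-0.6, 0.2, 1.4]
gripper_width: 52.3
```

```bash
python3 - <<'E'
from h import *
plan([483.5,-244.6,220],94)
im,d,W=wrist('w4')
save(im,'w4c.png',(200,150,260,180),3)
Z=wplane('w4',143)
for r in robot.outline_of('wrist','screwdriver_grip')[:3]:
    m=r['pixels']; print(r['confidence'],r['rect'],np.median(W[m&(d>0)],0),W[m&(d>0)][:,2].max())
    top=m&(d>0)&(W[...,2]>138);print('top',top.sum(),Z[top].mean(0),W[top].mean(0))
E
```

```text
t 10.22 pos [ 481.  -245.5  238.6] w 52.3 F [-0.6  0.2  1.4]
jaw yaw 93.9 shift cm [0.07 0.26 1.86] spin deg -0.1
0.87 [350.0, 107.1, 57.5, 46.5] [ 399.37966522 -216.1666619   184.42521546] 187.7181847094938
top 1846 [ 397.59139384 -208.56881271  143.        ] [ 399.1090534  -215.00160303  180.913432  ]
0.65 [310.8, 210.4, 25.2, 49.6] [ 477.55432555 -244.96313932  141.86315081] 146.6926691897982
top 601 [ 481.91920369 -244.58674021  143.        ] [ 481.63082266 -244.60862124  143.95046039]
```

View pics/w4c.png

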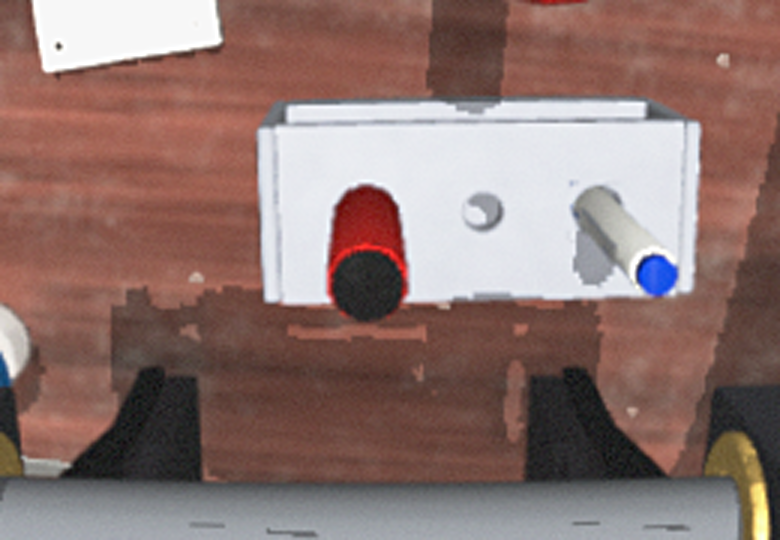

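The small red handle's top is at wrist (322.7,243), hanging in the stand. The marker is at the other end and the large driver is out to the top right, so this is the right one.

```bash
python3 - <<'E'
from h import *
Z=wplane('w4',143);c=(Z[243,322]+Z[243,323])/2;print(c)
plan([c[0],c[1],93],94)
E
```

```text
[ 481.88512743 -244.27181225  143.        ]
t 10.32 pos [ 481.4 -244.1  239.3] w 52.1 F [ 0.5 -0.5 -0.5]
jaw yaw 94.0 shift cm [-0.03  0.08 14.63] spin deg -0.0
```

Emit:
servo_tool(rows=[[0,0.1,2,0],[0,0,4,0],[0,0,4,0],[0,0,3,0],[0,0,1.6,0],[0,0,0,0]])

```text
t: 11.08
eef_pos: [482.0, -243.1, 93.1]
eef_rot: [-2.138, -2.297, 0.003]
contact_force: [1.1, -0.4, 0.6]
gripper_width: 52.0
```

Emit:
servo_tool(rows=[[0,0,0,0],[0,0,0,0],[0,0,0,0],[0,0,0,0],[0,0,0,0],[0,0,0,0],[0,0,0,0]], gripper=1, grip_force=40)

```text
t: 11.95
eef_pos: [483.2, -244.4, 94.9]
eef_rot: [2.141, 2.299, 0.0]
contact_force: [-0.2, 0.9, 3.4]
gripper_width: 20.3
```

Emit:
servo_tool(rows=[[0,0,-0.3,0],[0,0,-1,0],[0,0,-2,0],[0,0,-3,0],[0,0,-4,0],[0,0,-4,0],[0,0,-3,0],[0,0,0,0]])

```text
t: 12.95
eef_pos: [484.1, -244.8, 270.7]
eef_rot: [2.137, 2.295, 0.005]
contact_force: [-0.0, -0.1, -1.0]
gripper_width: 20.2
```

```bash
python3 - <<'E'
from h import *
plan([566.8,177.7,260],87)
E
```

```text
t 12.95 pos [ 484.1 -244.8  270.7] w 20.2 F [-0.  -0.1 -1. ]
jaw yaw 94.1 shift cm [41.56 11.24  1.05] spin deg 7.1
```

Emit:
servo_tool(rows=[[2.5,0.7,0,0],[5,1.3,0,0],[5,1.4,0,0],[5,1.4,0,0],[5,1.4,0,0],[5,1.4,0,0],[5,1.3,0,0],[5,1.3,0,0],[3,0.8,0,3],[1,0.2,0,4],[0,0,0,0],[0,0,0,0]])

```text
t: 14.45
eef_pos: [565.4, 176.8, 266.9]
eef_rot: [-2.277, -2.164, 0.002]
contact_force: [0.2, 0.4, -0.5]
gripper_width: 20.2
```

```bash
python3 - <<'E'
from h import *
plan([566.8,177.7,220],87)
im,d,W=wrist('w5',False)
ims=[robot.camera(n) for n in ('scene','side')]
for n,(i,dd) in zip(('scene','side'),ims): np.savez(n+'5.npz',im=i,d=dd)
ps=[pix(n,np.array([566.8,177.7,118])) for n in ('scene','side')];print(ps)
Z=wplane('w5',118);v,u=np.unravel_index(np.argmin(np.hypot(Z[...,0]-566.8,Z[...,1]-177.7)),(480,640));print(u,v)
for n in ('scene','side'): print(n,'tip expected',pix(n,robot.state()['eef_pos']-[0,0,86]))
c=np.zeros((600,800,3),np.uint8)
c[:,:400]=cv2.resize(im[170:320,270:370],(400,600))
for k in (0,1):
    x,y=np.int32(ps[k]);i=ims[k][0][y-50:y+10,x-40:x+40];print(k,x-40,y-50);c[300*k:300*k+300,400:]=cv2.resize(i,(400,300),interpolation=cv2.INTER_CUBIC)
save(c,'c5.png')
E
```

```text
t 14.45 pos [565.4 176.8 266.9] w 20.2 F [ 0.2  0.4 -0.5]
jaw yaw 87.1 shift cm [0.1  0.14 4.69] spin deg 0.1
[array([219.91596301, 295.29403966]), array([253.28109077, 282.45453069])]
322 226
scene tip expected [215.9268192  276.06234919]
side tip expected [251.69927411 250.12333393]
0 179 245
1 213 232
```

View pics/c5.png

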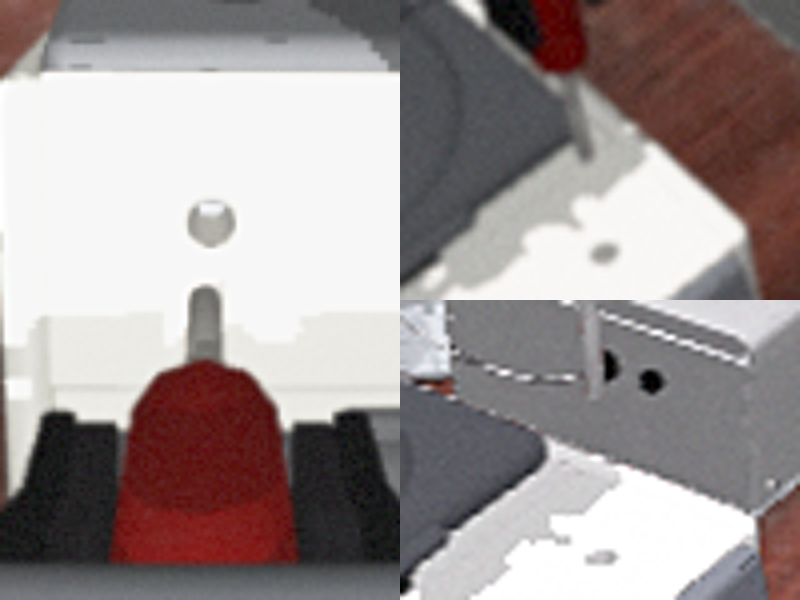

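Emit:
servo_tool(rows=[[0.1,0.15,1,0],[0,0,2,0],[0,0,1.5,0],[0,0,0.7,0],[0,0,0,0]])

```text
t: 15.22
eef_pos: [567.3, 178.2, 215.1]
eef_rot: [-2.278, -2.164, 0.002]
contact_force: [1.2, -1.0, -0.5]
gripper_width: 20.1
```

```bash
python3 - <<'E'
from h import *
plan([566.8,177.7,200],87)
im,d,W=wrist('w6',False)
ims=[robot.camera(n)[0] for n in ('scene','side')]
c=np.zeros((600,800,3),np.uint8)
c[:,:400]=cv2.resize(im[170:320,270:370],(400,600))
for k,n in enumerate(('scene','side')):
    x,y=np.int32(pix(n,np.array([566.8,177.7,118])));i=ims[k][y-20:y+10,x-20:x+20];c[300*k:300*k+300,400:]=cv2.resize(i,(400,300),interpolation=cv2.INTER_CUBIC)
    print(n,x-20,y-20,pix(n,robot.state()['eef_pos']-[0,0,87]))
save(c,'c6.png')
E
```

```text
t 15.22 pos [567.3 178.2 215.1] w 20.1 F [ 1.2 -1.  -0.5]
jaw yaw 87.1 shift cm [-0.05 -0.04  1.51] spin deg 0.1
scene 199 275 [218.37869455 292.00092348]
side 233 262 [252.01585973 277.02418199]
```

View pics/c6.png

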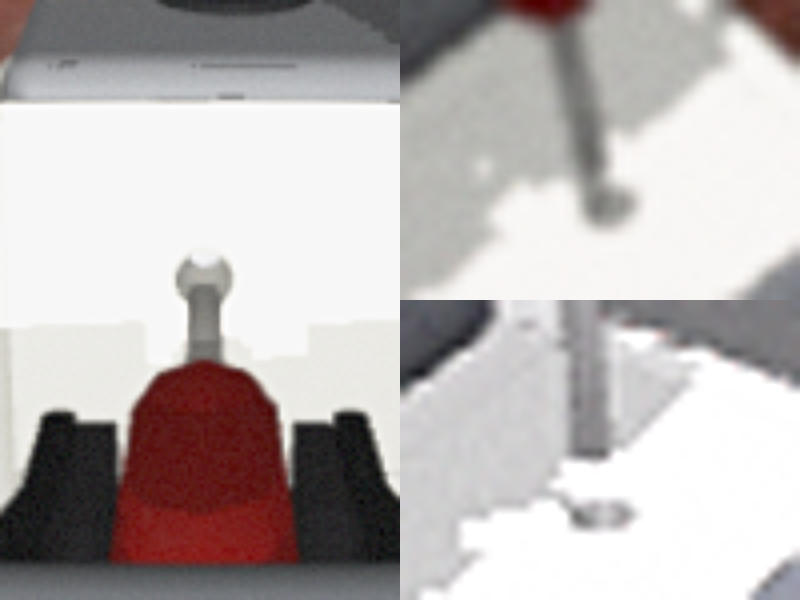

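```bash
python3 - <<'E'
from h import *
from scipy.optimize import least_squares as L
def tri(a,b): 
    r=L(lambda X:np.r_[pix('scene',X)-a,pix('side',X)-b],[567,178,120]);return r.x,r.fun
print(tri((218.7,293),(252,277.8)));print(tri((219.8,295.5),(253.2,283.4)))
s=L(lambda p:pix('scene',np.array([p[0],p[1],118]))-(219.8,295.5),[567,178]).x
t=L(lambda p:pix('side',np.array([p[0],p[1],118]))-(253.2,283.4),[567,178]).x;print('hole on deck',s,t)
for z in (126,128,130):print(z,L(lambda p:np.r_[pix('scene',np.array([p[0],p[1],z]))[0]-218.7,pix('side',np.array([p[0],p[1],z]))[0]-252.],[567,178]).x)
E
```

```text
(array([566.821083  , 179.47142286, 128.445567  ]), array([-0.25140739, -0.15645528,  0.23093548,  0.11219787]))
(array([567.72409668, 177.26799028, 115.54358528]), array([ 0.13774941,  0.08661942, -0.12684165, -0.06193695]))
hole on deck [566.61394695 178.16114363] [565.3901428  179.87173413]
126 [569.06471931 177.29266487]
128 [569.38289584 176.63940818]
130 [569.70107232 175.98615152]
```

Emit:
servo_tool(rows=[[0,0,0.5,0],[0,0,0.5,0],[0,0,0.4,0],[0,0,0.4,0],[0,0,0.4,0],[0,0,0,0],[0,0,0,0]])

```text
t: 16.25
eef_pos: [567.5, 178.4, 193.7]
eef_rot: [2.277, 2.164, 0.0]
contact_force: [0.2, -0.7, 0.4]
gripper_width: 19.9
```

Emit:
servo_tool(rows=[[0,0,0.4,0],[0,0,0.4,0],[0,0,0.4,0],[0,0,0.4,0],[0,0,0,0],[0,0,0,0]])

```text
t: 17.0
eef_pos: [567.5, 178.4, 177.6]
eef_rot: [2.277, 2.164, 0.0]
contact_force: [0.3, 0.5, -0.9]
gripper_width: 20.1
```

Emit:
servo_tool(rows=[[0,0,0.3,0],[0,0,0.3,0],[0,0,0,0],[0,0,0,0]])

```text
t: 17.5
eef_pos: [567.7, 178.5, 172.1]
eef_rot: [2.277, 2.164, 0.002]
contact_force: [0.1, 0.3, 2.8]
gripper_width: 20.1
```

Emit:
servo_tool(rows=[[0,0,0.3,0],[0,0,0.3,0],[0,0,0,0],[0,0,0,0]])

```text
t: 18.0
eef_pos: [567.7, 178.5, 165.8]
eef_rot: [2.277, 2.164, 0.001]
contact_force: [-0.8, 0.2, 4.8]
gripper_width: 20.3
```

Emit:
servo_tool(rows=[[0,0,0.2,0],[0,0,0.1,0],[0,0,0,0],[0,0,0,0]])

```text
t: 18.5
eef_pos: [568.0, 178.5, 164.6]
eef_rot: [2.276, 2.164, 0.003]
contact_force: [-2.1, 0.1, 11.6]
gripper_width: 19.9
```

Emit:
servo_tool(rows=[[0,0,0.2,0],[0,0,0,0],[0,0,0,0]])

```text
t: 18.88
eef_pos: [568.3, 178.5, 164.3]
eef_rot: [2.275, 2.164, 0.005]
contact_force: [-3.6, -0.4, 16.5]
gripper_width: 20.2
```

```bash
python3 - <<'E'
from h import *
im,d=robot.camera('side');i2,d2=robot.camera('scene')
for n,dd in (('side',d),('scene',d2)):
    W=cloud(n,dd);m=(W[...,0]>612)&(W[...,0]<630)&(W[...,1]>215)&(W[...,1]<250)&(W[...,2]>100)&(W[...,2]<200)&(dd>0);print(n,'lid front z',np.percentile(W[m][:,2],[10,50,90]))
    for t in ('plug_grip','marker','lc_column','sample_jar'):
        for r in robot.outline_of(n,t)[:2]: print(n,t,round(r['confidence'],2),np.round(r['rect']),np.round(np.median(W[r['pixels']&(dd>0)],0)))
save(np.hstack([im[150:480,80:420],i2[150:480,80:420]]),'c7.png',None,1.15)
s=robot.state();print(s['t'],s['eef_pos'],s['contact_force'],s['gripper_width'])
E
```

```text
side lid front z [118.73698675 143.746603   157.7958871 ]
side marker 0.64 [379. 196.   8.  35.] [ 474. -167.  107.]
side lc_column 0.79 [294. 380.  33. 100.] [378. 307.  13.]
side sample_jar 0.66 [374. 192.  14.  24.] [ 558. -373.   46.]
scene lid front z [118.30250305 121.73250419 157.49506167]
scene plug_grip 0.57 [294. 293.  20.  16.] [483.  30.  17.]
scene marker 0.46 [ 90. 269. 164. 123.] [555. 270. 117.]
scene lc_column 0.83 [221. 384.  51.  88.] [378. 305.  14.]
19.375 [568.26398782 178.53018517 164.35330919] [-4.72563818 -0.27658915 17.99962367] 20.413228977222477
```

View pics/c7.png

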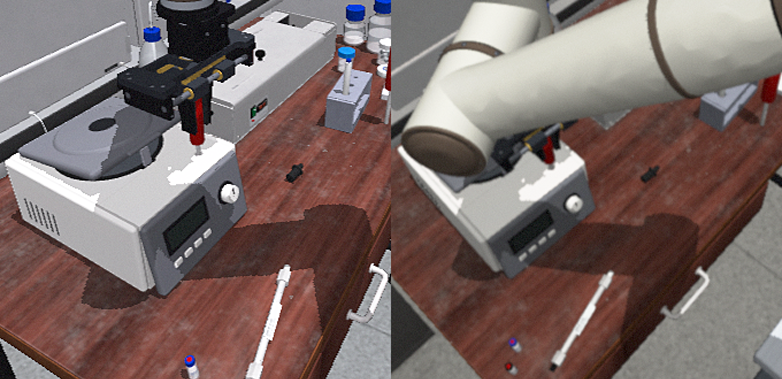

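The lid is up (front top about 158 mm), the driver is in the hole and bottomed at about 18 N, and the plug is lying on the table.

```bash
python3 -c "
from plant import robot
print(robot.sign_off(), robot.state()['t'])"
```

```text
the job is handed in; nothing more can be done
the job is handed in; nothing more can be done
```

The lid has sprung up and the job is handed in, with the arm still gripping the small red screwdriver and holding the release fully down. I pulled the plug and left it lying on the table at about (483, 30) mm. Then I lifted the driver out of the stand and put its blade straight down the hole.

What the last checks, at 19.4 s, showed:
- **Release:** the push rose through the spring to about 18 N and the tool stopped moving, about 10 mm below first contact. The spring alone gives at most 6 N, so the release is against its stop. The sideways force was about 5 N.
- **Lid:** its front top measured about 158 mm in both cameras; 160 mm is fully up.
- **Bystanders:** the marker (side camera) and the column (both cameras) were where they started. The jar was found only by the side camera, in its original place.
- **Disagreements:** the scene camera, partly blocked by the arm, gave a false marker detection on the centrifuge. The side camera's network missed the plug, but it shows plainly in that picture. Tip and hole positions from the two fixed cameras differed by 1–2 mm, and the blade still went in with no force above sensor noise.

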